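Index the next heel piece under the heel press

ROBOT

A 6-joint arm with a two-finger parallel gripper is mounted at the origin on a cart in front of the work surface, level with it; the furniture and walls round the work are solid. World frame = base frame: x ahead of the robot, y to its left, z up, the work surface at z = 0. Lengths are in m, angles in rad, forces in N, time in s.
With the tool pointing down it reaches from about 0.425 to 0.95 m from the base axis. Payload 3.5 kg.
Tool frame: the origin (TCP) lies midway between the tips of the shut fingers; the grasp point (between the pads) lies 19 mm behind it (ctrl.pinch_z is the distance from the TCP to the grasp point, in m); z points along the fingers, y is the line along which they close (so a half turn about z gives the same grasp; the last joint's range is limited). The gripper opens to 85 mm and grips with 20 to 120 N. Pads are 22 mm wide; open, the fingers measure 114 mm over their backs; the gripper's body (76 mm by 85 mm) begins 54 mm behind the grasp point. The pads swing forward as they close: fully open they stand 13 mm farther back than shut.
Start: joints at [-1.254, 0.286, 1.577, -0, 1.279, -0.15], TCP at [0.304, -0.603, 0.231] pointing down, gripper open.
Joint ranges: [-2.77, 2.77], [-0.9, 2.22], [0.21, 2.48], [-1.53, 4.67], [0.24, 2.81], [-2.84, 2.84]. Speed limits (rad/s): [2.79, 2.79, 3.14, 3.14, 3.14, 3.14].

INTERFACE

Orientations are given as a unit quaternion [x, y, z, w].
In Python, from plant import get_state, viewer, sign_off, ctrl gives the robot as it stands. The module is installed in compiled form; this text tells all that it offers.
- The arm moves only by the shell command python3 -m handwheel 'ROWS' [FORCE]. ROWS is JSON, a list that holds one entry, the list of rows, each a list of 5 numbers: the finger opening in m, from 0 to 0.0854, then the shift along the tool's x, y, z in m, then the turn about the tool's z in degrees. In form: [[[claw, x, y, z, spin], ...]]. A call has 1 to 12 rows; each row shifts and turns the commanded pose from where the row before left it, along the tool's axes as they then stand; what a row does not reach is not made up. A row lasts 1/12 s, in which the tool goes at most 41.7 mm and 7.16 degrees, less where a joint would pass 70% of its speed; a pose out of reach is approached as far as the arm can. A call is refused whole if a number of a shift passes 0.0417 or a number of a turn 7.16, either way. A call with a gripper value outside its range is refused whole. The fingers move at their own pace and stop on an object; FORCE is the grip in N (left out, the last holds). Time passes only in rows, so rows that do not move let the fingers close. It gives the time, the measured TCP pose, the force, the opening and the grip force at its end, in the units of the state.
- get_state(): the state, without advancing time (a new reading comes with each control period).
- viewer.read_camera(name): name is "scene" or "top"; returns the picture (420x560x3 uint8, blue, green, red); there is no depth.
- viewer.camera_params(name): a dict with "fov_y" (degrees; the focal length in pixels is half the picture's height over the tangent of half this angle, whatever the lens; pixels are square), "cx", "cy" (the principal point, pixels), "xyz" and "attitude" of the camera in the world. Camera axes: x right, y up, looking along -z (the intrinsics and any distortion apply to the point x, -y, -z); pixel columns grow to the right and rows downward; lengths in m; the calibration is good to about 2 mm. A picture is of the moment at which its call begins. camera_params takes no time and is no camera call.
- sign_off(): hands the job in; it is judged then, once.
Trained networks look in the newest picture that a camera, given by its name, has taken for a name from the list of things; names that differ only in an ending like _2 or _b are one class to them, and where a whole thing is asked for, a point or a joint stands for the part that bears it (a point fixed in the world has none). Each returns a list of dicts, best first, with "confidence" (0 to 1); they miss things now and then, are a little off and sometimes report something else, mostly with a low value. They report only what shows in the picture. A call takes as long as a camera call. They do not tell look-alikes from the thing itself.
- viewer.look_for(camera, name): "extent" ([left, top, width, height] as shares, 0 to 1, of the picture: columns of its width, rows of its height, round what is visible of it).
- viewer.outline_of(camera, name): "mask" (420x560 bool, what is visible of it) and "extent" ([left, top, width, height] as shares, 0 to 1, of the picture: columns of its width, rows of its height, round what is visible of it).
- viewer.pinpoint(camera, name): "xy" ([column, row] as shares, 0 to 1, of the picture: columns of its width, rows of its height: a listed point, or the origin of a listed thing).
The state is a dict: "time": time; "qpos": joint angles; "dq": joint speeds; "joint_efforts": joint torques, N m; "eef_pos": TCP position; "tcp_rot": TCP orientation; "contact_force": force on the tool from outside, world axes, zero at the start; "wrist_torque": the same for the moment, N m; "opening": opening from 0.0 (shut) to 1.0 (fully open); "finger_force": force on a finger pad.
Only numpy, scipy, OpenCV 4.12 (cv2) and the standard library are available. Lean on these libraries where they do the work, as an engineer would, in place of code of your own. Each camera call takes 0.05 s, during which the arm holds its last target. There are 200 camera calls.

TASK

The heel press has a round index table, and a long wooden-handled tool has been left standing in the cup on it, where it would strike the press arm. Pull the tool out and stand it, steel end down, in the open dark metal pot; then push the index table one step anticlockwise (seen from above), to its next detent, so that the waiting heel piece stops under the press head. Both heel pieces must stay in their nests on the table.

Things in the scene. Friction and masses are not known exactly. Their poses are not given: they have to be found in the camera images.
- table_axis (a point): on the vertical axis of the index table, at its top face (z 0.055): a steel disc, 260 mm diameter, on a fixed round painted base. This point is fixed: x axis points to the press column, y 90 degrees anticlockwise from it. At the start, anticlockwise from x: nests 80 mm out at 0, 90, 180, 270 degrees; push pegs 112 mm out at 45, 135, 225; tool cup 100 mm out at 315. All turn with the disc
- index_table (a joint): angle of the index table, rad, 0 at the start, grows anticlockwise seen from above. Spring detents every 1.571 rad (a quarter turn, one step). Leaving a detent takes about 3 N at a peg; past half-way the table runs on by itself into the next detent, and it does not run past it when pushed slowly
- peg_left (a point): push peg of the index table, at the start at 135 degrees (on the robot's side, left): steel pin 12 mm in diameter standing 34 mm above the disc; the point is on its axis, half-way up (17 mm above the disc). Turns with the disc
- peg_right (a point): the same kind of push peg, at the start at 225 degrees (on the robot's side, right)
- press_point (a point): fixed point under the middle of the press head, where the top of a heel piece will be (z 0.064), 80 mm from the table axis. The head is a dark steel disc, 56 mm diameter, underside at z 0.084, on a painted arm (24 mm wide, z 0.104 to 0.126) from a column 158 mm from the axis; nothing of the press is above z 0.135. The tool in its cup cannot pass the arm
- liner_grip (a point): in the wooden handle of the long tool (loose, about 70 g): handle 22 mm diameter, 78 mm long, on a steel shaft 10 mm diameter; total length 150 mm. The point is on the tool's axis, 110 mm above its steel end; z axis points to the handle end. It stands in a dark steel cup on the table, bore 13 mm wide, 43 mm deep: lift it 45 mm straight up to free it
- liner_foot (a point): lower (steel) end of the long tool, on its axis
- tool_pot: dark metal pot, open at the top, fixed to the bench: 78 mm in outer diameter at the rim, 70 mm inside, a little narrower below, 85 mm high, floor about 5 mm thick; origin at the centre of its underside, on the bench
- heel_waiting_mid (a point): centre, half-way up, of the waiting heel piece: black rubber, 74 x 74 x 9 mm, lying loose in the nest at 270 degrees (a quarter turn clockwise from the press head)
- heel_front_mid (a point): centre, half-way up, of the other heel piece: black rubber, 67 x 69 x 9 mm, lying loose in the nest at 180 degrees (opposite the press)
- nest_waiting (a point): middle of the nest of the waiting heel piece, at the height of the heel's centre; turns with the disc. A nest is four brass pins, 6 mm diameter, 6 mm high, 41 mm from its middle
- nest_front (a point): the same for the nest of the other heel piece; turns with the disc
Mind the look-alikes: they are no part of the job. What is meant by the part that bears liner_grip is not green or orange, and is the larger of those in its own colour.

How it is judged:
On the way, in this order (a step that is already met when the one before it is completed fails the run):
1. the long tool stands or leans in the pot, steel end down, let go (horizontal distance between liner_foot and tool_pot below 0.04 m and height (world z) of liner_foot below 0.03 m and angle between liner_grip's own z axis and vertical below 0.8 rad and contact force between the fingers and liner below 0.1 N), for 0.2 s.
2. the index table has been turned one step anticlockwise (value of joint index_table between 1.49 and 1.65 rad), for 0.2 s.
At the end, for the whole second after the job is handed in: Index table at rest in its next detent, a quarter turn anticlockwise from the start (1.571 +/- 0.08 rad); waiting heel within 15 mm of the press head's middle; both heels within 12 mm of their nests' middles; the tool steel end down in the pot (lower end under 30 mm, lean under 45 degrees) (all of step 2 and velocity of joint index_table between -0.05 and 0.05 rad/s and horizontal distance between heel_waiting_mid and press_point below 0.015 m and distance between heel_waiting_mid and nest_waiting below 0.012 m and distance between heel_front_mid and nest_front below 0.012 m and horizontal distance between liner_foot and tool_pot below 0.04 m and height (world z) of liner_foot below 0.03 m and angle between liner_grip's own z axis and vertical below 0.8 rad); the robot touches nothing.
It fails at once if the index table is turned clockwise by half a step or more (value of joint index_table below -0.7 rad).
It fails at once if the index table is turned past the next detent by half a step (value of joint index_table above 2.3 rad).
It also fails if it takes over 54 s, if anything falls off the work surface, if the arm or the gripper's body presses on something with over 40 N, if the wrist force passes 120 N, or if a joint passes its speed limit or range.

## Working session

There is one attempt and no reset: what is moved stays moved. The work goes in short steps, Python scripts to look and compute and a shell command to move; the robot and the scene stay as the last step left them, time stands still between calls to the robot, and variables do not carry over. Pictures are saved under pics/ and viewed, at most 10 in all, crops included, and the job is handed in when it is done.

```bash
mkdir -p pics; cat > h.py <<'E'
import numpy as np, cv2
from scipy.spatial.transform import Rotation as R
from plant import get_state, viewer, sign_off, ctrl
E
python3 - <<'E'
from h import *
for n in("scene","top"):
    cv2.imwrite(f"pics/{n}0.png",viewer.read_camera(n)); print(viewer.camera_params(n))
    for t in("table_axis","peg_left","peg_right","press_point","liner_grip","liner_foot","tool_pot","heel_waiting_mid","heel_front_mid"):
        print(n,t,[(np.round(np.array(d["xy"])*[560,420],1).tolist(),round(d["confidence"],2)) for d in viewer.pinpoint(n,t)][:4])
print(get_state(),ctrl.pinch_z)
E
```

```text
{'fov_y': 54.75980959504821, 'cx': 275.2770538808036, 'cy': 213.13888902763364, 'xyz': array([0.09080573, 0.59099094, 0.61741426]), 'attitude': array([-0.1713634 ,  0.4340645 ,  0.81942578, -0.33281224])}
scene table_axis [([251.6, 267.9], 0.88), ([281.1, 252.9], 0.67)]
scene peg_left [([234.5, 304.1], 0.81)]
scene peg_right [([307.0, 268.3], 0.59)]
scene press_point [([236.5, 241.8], 0.96)]
scene liner_grip [([265.4, 195.4], 0.94), ([350.8, 211.7], 0.72), ([314.9, 212.9], 0.7), ([104.9, 262.3], 0.59)]
scene liner_foot [([342.9, 238.1], 0.47), ([317.7, 238.2], 0.45)]
scene tool_pot [([362.7, 224.5], 0.76)]
scene heel_waiting_mid [([283.7, 251.9], 0.95)]
scene heel_front_mid [([274.3, 287.9], 0.83)]
{'fov_y': 53.50698873073608, 'cx': 281.722400182847, 'cy': 207.6065814024873, 'xyz': array([0.48782106, 0.0936509 , 1.31550577]), 'attitude': array([ 0.03093056, -0.03182736, -0.69992414,  0.71283696])}
top table_axis [([256.2, 222.2], 0.81), ([284.8, 232.8], 0.52), ([267.3, 193.7], 0.35), ([250.9, 249.1], 0.19)]
top peg_left [([226.8, 235.4], 0.79), ([284.1, 228.5], 0.47)]
top peg_right [
[... 427 characters left out ...]
1.0, 'qpos': array([-1.25397229e+00,  2.86277769e-01,  1.57671417e+00,  6.09035958e-06,
        1.27861950e+00, -1.50012433e-01]), 'dq': array([ 0.00054032, -0.00277052, -0.00219676, -0.00215692, -0.00078336,
        0.00116462]), 'joint_efforts': array([ 3.82115570e-05, -4.05981624e+01, -2.92945272e+01, -1.90706564e-04,
        5.89458214e-04,  4.13414369e-06]), 'eef_pos': array([ 0.30380542, -0.60273896,  0.23133202]), 'tcp_rot': array([ 9.72881630e-01,  2.31303554e-01,  2.12371062e-06, -9.60022121e-06]), 'contact_force': array([ 0.05209858, -0.102879  ,  1.01107383]), 'wrist_torque': array([ 0.03228657,  0.0407243 , -0.03469193]), 'finger_force': 0.0, 'opening': 0.9998675078431896} 0.0187
```

View pics/scene0.png

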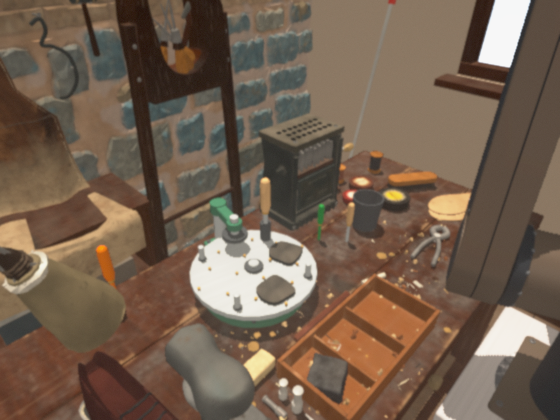

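View pics/top0.png

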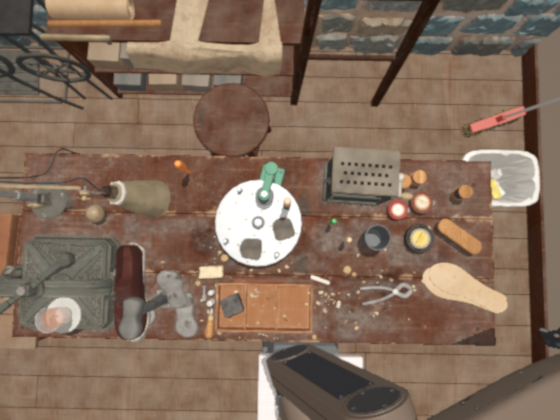

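Scene: table disc about (254,272), wooden tool in its cup at (265,195), pot at (367,212) with small look-alikes at (350,215) and (320,215). Top: disc (258,222), tool (286,202), pot (375,238).

```bash
cat >> h.py <<'E'
def ray(n,u,v):
    p=viewer.camera_params(n); f=210/np.tan(np.radians(p["fov_y"]/2))
    d=R.from_quat(p["attitude"]).apply([(u-p["cx"])/f,-(v-p["cy"])/f,-1]); return np.array(p["xyz"]),d
def onz(n,uv,z):
    o,d=ray(n,*uv); return o+d*(z-o[2])/d[2]
def tri(a,b):
    o1,d1=ray("scene",*a);o2,d2=ray("top",*b)
    s=np.linalg.lstsq(np.c_[d1,-d2],o2-o1,rcond=None)[0]
    p,q=o1+s[0]*d1,o2+s[1]*d2; return (p+q)/2,np.linalg.norm(p-q)
def proj(n,X):
    p=viewer.camera_params(n); f=210/np.tan(np.radians(p["fov_y"]/2))
    c=R.from_quat(p["attitude"]).inv().apply(np.asarray(X)-p["xyz"]); return np.array([p["cx"]-f*c[0]/c[2],p["cy"]+f*c[1]/c[2]])
E
python3 - <<'E'
from h import *
np.set_printoptions(precision=4,suppress=True)
for t,s,u,z in [("axis",(251.6,267.9),(256.2,222.2),.055),("press",(236.5,241.8),(264.9,194.8),.064),("heelw",(283.7,251.9),(281.5,231.8),.0595),("heelf",(274.3,287.9),(254.3,248.8),.0595),("pegL",(234.5,304.1),(226.8,235.4),.072),("grip",(265.4,195.4),(285.8,201.8),.17)]:
    print(t,tri(s,u),onz("scene",s,z),onz("top",u,z))
for n in("scene","top"):
  for t in("tool_pot","index_table","liner_grip"):
    for i,d in enumerate(viewer.outline_of(n,t)[:2]):
        m=d["mask"].astype(np.uint8); (c,sz,a)=cv2.minAreaRect(cv2.findNonZero(m)); e=np.array(d["extent"])*[560,420,560,420]
        print(n,t,d["confidence"],e.round(1),np.round(c,1),np.round(sz,1),a)
        if t=="index_table" and i==0: print(cv2.fitEllipse(max(cv2.findContours(m,0,1)[0],key=len)))
    
print(proj("top",get_state()["eef_pos"]))
E
```

```text
axis (array([0.5554, 0.1707, 0.053 ]), np.float64(0.0029983495195138885)) [0.555  0.1731 0.055 ] [0.5543 0.1695 0.055 ]
press (array([0.6365, 0.1437, 0.0613]), np.float64(0.00289243581055554)) [0.6327 0.145  0.064 ] [0.6372 0.1447 0.064 ]
heelw (array([0.5302, 0.0958, 0.0656]), np.float64(0.010398493534250715)) [0.5392 0.0937 0.0595] [0.5265 0.0924 0.0595]
heelf (array([0.4783, 0.1772, 0.0539]), np.float64(0.011412159904561915)) [0.4788 0.1849 0.0595] [0.4741 0.1731 0.0595]
pegL (array([0.5126, 0.2582, 0.0458]), np.float64(0.0010458044711920355)) [0.4928 0.2731 0.072 ] [0.5124 0.2551 0.072 ]
grip (array([0.6061, 0.0819, 0.1672]), np.float64(0.0007331973371189322)) [0.6027 0.0848 0.17  ] [0.6061 0.0821 0.17  ]
scene tool_pot 0.67 [353.5 189.6  30.6  44.9] [367.5 210.6] [30.3 41.5] 2.602562189102173
scene index_table 0.71 [261.6 177.9  10.9  46.5] [265.  200.5] [45. 10.] 90.0
((264.9666748046875, 196.6334686279297), (10.329292297363281, 46.71897888183594), 179.45596313476562)
scene index_table 0.66 [189.4 222.6 126.8  97.1] [253.5 275.1] [ 94.4 124.7] 69.59011840820312
scene liner_grip 0.72 [ 97.1 247.9  15.   36.4] [106.  265.5] [39.5 12.3] 71.56504821777344
scene liner_grip 0.57 [346.1 200.4   8.   38.5] [348.8 221. ] [ 6.6 36.5] 9.462322235107422
top tool_pot 0.66 [361.7 224.2  27.9  26.9] [376.8 237.8] [26.2 26.9] 45.0
top index_table 0.82 [213.5 179.1  85.1  84.5] [257.5 222. ] [84. 85.] 90.0
((257.28887939453125, 224.34136962890625), (80.6644058227539, 86.00538635253906), 102.06623077392578)
top liner_grip 0.62 [282.9 198.4   8.7   9.4] [287. 202.] [8. 6.] 90.0
top liner_grip 0.4 [174.6 164.   14.6   9.3] [181.3 167.3] [16.3  7.1] 45.0
[552.1773 321.9953]
```

```bash
python3 - <<'E'
from h import *
np.set_printoptions(precision=4,suppress=True)
for s,u in [((367.5,197),(375.5,237.7)),((341,142),(333,195)),((343,127),(400,153)),((303,143),(333,195)),((265,180),(286,200)),((265,180),(288,205))]: print(tri(s,u))
print("pot rim",onz("top",(375.5,237.7),.085),onz("scene",(367.5,197),.085))
print("stove front", [onz("top",p,.22) for p in [(328,201),(398,206),(333,150)]],"scene stove bottom",onz("scene",(300,222),0),onz("scene",(338,195),0))
im=cv2.imread("pics/scene0.png");a=im[160:330,180:410];cv2.imwrite("pics/c1.png",cv2.resize(a,None,fx=3.4,fy=3.4,interpolation=2))
E
```

```text
(array([ 0.5141, -0.1845,  0.0851]), np.float64(0.001632600363325196))
(array([ 0.5801, -0.061 ,  0.2567]), np.float64(0.08732612303358751))
(array([ 0.7053, -0.2496,  0.1993]), np.float64(0.08756688458013466))
(array([ 0.6161, -0.041 ,  0.2437]), np.float64(0.006116786478673672))
(array([0.6072, 0.0818, 0.2039]), np.float64(0.000821965437340287))
(array([0.5985, 0.0808, 0.2065]), np.float64(0.012713217730379171))
pot rim [ 0.5134 -0.1849  0.085 ] [ 0.5148 -0.1841  0.085 ]
stove front [array([ 0.6051, -0.0289,  0.22  ]), array([ 0.5953, -0.214 ,  0.22  ]), array([ 0.7425, -0.0411,  0.22  ])] scene stove bottom [ 0.6395 -0.0783  0.    ] [ 0.6494 -0.2568  0.    ]
```

View pics/c1.png

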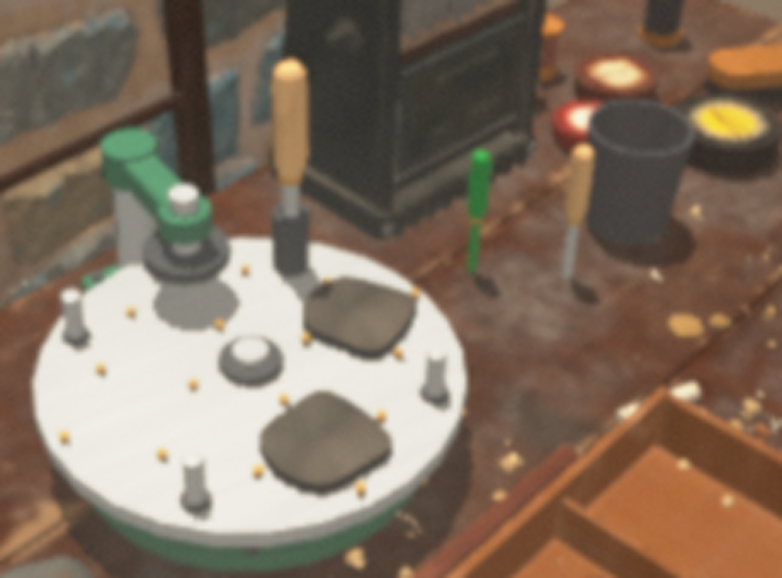

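```bash
python3 -m handwheel '[[[0.065,0,0,-0.035,6.7],[0.065,0,0,-0.035,6.7],[0.065,0,0,-0.035,6.7],[0.065,0,0,-0.035,6.7],[0.065,0.014,-0.034,0,0],[0.065,0.014,-0.034,0,0],[0.065,0.014,-0.034,0,0],[0.065,0.014,-0.034,0,0],[0.065,0.014,-0.034,0,0],[0.065,0.014,-0.034,0,0],[0.065,0.014,-0.034,0,0],[0.065,0.014,-0.034,0,0]]]' 40
python3 -m handwheel '[[[0.065,0.014,-0.034,0,0],[0.065,0.014,-0.034,0,0],[0.065,0.014,-0.034,0,0],[0.065,0.014,-0.034,0,0],[0.065,0.014,-0.034,0,0],[0.065,0.014,-0.034,0,0],[0.065,0.014,-0.034,0,0],[0.065,0.014,-0.034,0,0],[0.065,0.014,-0.034,0,0],[0.065,0.014,-0.034,0,0],[0.065,0,0,0,0]]]'
python3 - <<'E'
from h import *
np.set_printoptions(precision=4,suppress=True)
s=get_state();print(s["time"],s["eef_pos"],s["qpos"],R.from_quat(s["tcp_rot"]).as_matrix())
print("lookalike",tri((351,206),(349,241.5)),onz("scene",(347,241),0))
E
```

```text
time: 2.3
eef_pos: [0.4164, -0.3291, 0.3715]
tcp_rot: [1.0, -0.001, 0.0, 0.0]
contact_force: [0.9, 0.2, 0.8]
opening: 0.761
finger_force: 0.0
time: 3.22
eef_pos: [0.5574, 0.0143, 0.3712]
tcp_rot: [1.0, 0.003, 0.0, -0.001]
contact_force: [-1.1, -0.8, 0.3]
opening: 0.759
finger_force: 0.0
3.2167 [0.5574 0.0143 0.3712] [-0.1576 -0.048   1.6918  0.0028  1.4976  1.4077] [[ 1.      0.0053  0.0006]
 [ 0.0053 -1.      0.0028]
 [ 0.0007 -0.0028 -1.    ]]
lookalike (array([ 0.5038, -0.1019,  0.1017]), np.float64(0.0077883238247486485)) [ 0.5044 -0.0989  0.    ]
```

```bash
python3 -m handwheel '[[[0.065,0.025,-0.034,0,0],[0.065,0.025,-0.034,0,0],[0.065,0,0,0.035,0],[0.065,0,0,0.035,0],[0.065,0,0,0.035,0],[0.065,0,0,0.025,0],[0.065,0,0,0,0],[0.065,0,0,0,0]]]'
python3 - <<'E'
from h import *
a=viewer.read_camera("scene")[110:270,180:350];b=viewer.read_camera("top")[150:270,210:370]
a=cv2.resize(a,(400,376),interpolation=2);b=cv2.resize(b,(400,300),interpolation=2)
cv2.imwrite("pics/d.png",np.hstack([a,np.vstack([b,np.zeros((76,400,3),np.uint8)])]))
s=get_state();print(s["eef_pos"],proj("scene",s["eef_pos"]),proj("top",s["eef_pos"]))
E
```

```text
time: 3.88
eef_pos: [0.605, 0.0758, 0.24]
tcp_rot: [1.0, -0.001, -0.002, 0.0]
contact_force: [0.7, 0.9, 0.6]
opening: 0.759
finger_force: 0.0
[0.60710226 0.07575375 0.24414689] [266.82306495 161.42714584] [288.61721167 198.52797198]
```

View pics/d.png

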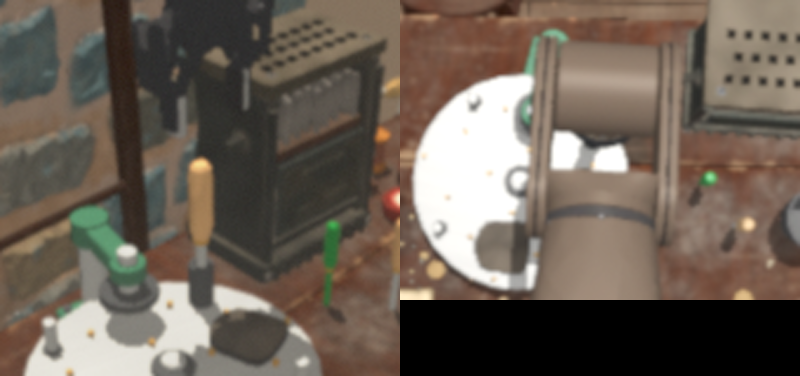

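Fingertips at crop (178,130) and (245,105), handle top at (200,160). The gripper is a few mm to the right of the handle, so I'll shift left slightly and descend.

```bash
python3 -m handwheel '[[[0.065,0.002,-0.007,0,0],[0.065,0,0,0,0],[0.065,0,0,0.02,0],[0.065,0,0,0.02,0],[0.065,0,0,0.02,0],[0.065,0,0,0,0]]]'
python3 - <<'E'
from h import *
a=viewer.read_camera("scene")[130:250,210:330]
cv2.imwrite("pics/e.png",cv2.resize(a,(480,480),interpolation=2))
s=get_state();print(s["eef_pos"],s["contact_force"],proj("scene",s["eef_pos"]))
E
```

```text
time: 4.48
eef_pos: [0.6058, 0.0833, 0.1779]
tcp_rot: [1.0, -0.0, -0.003, -0.0]
contact_force: [-1.4, -0.9, -0.9]
opening: 0.762
finger_force: 0.0
[0.60679358 0.08332531 0.18001539] [-0.2408838   0.21081288  0.15758419] [264.47134987 190.30514365]
```

View pics/e.png

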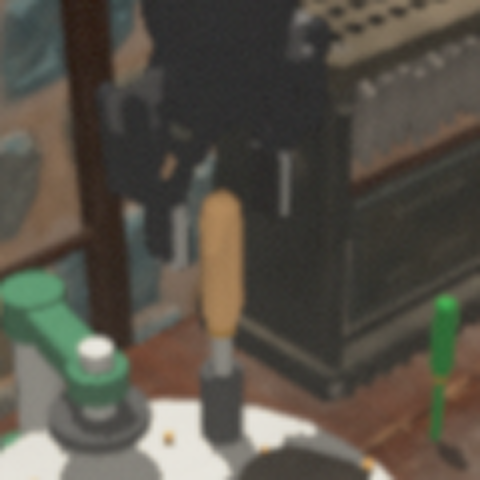

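Fingertips at crop (180,265)/(285,215), handle at x=222. The visible pad edges are the near ones, so the TCP (projects to 264.5) matches the handle (265.5). Descend and grip.

```bash
python3 -m handwheel '[[[0.065,0,0,0.015,0],[0.065,0,0,0.015,0],[0.065,0,0,0,0],[0.02,0,0,0,0],[0.01,0,0,0,0],[0.01,0,0,0,0],[0.01,0,0,0,0],[0.01,0,0,0,0],[0.01,0,0,0,0],[0.01,0,0,0,0],[0.01,0,0,0,0],[0.01,0,0,0,0]]]' 30
```

```text
time: 5.53
eef_pos: [0.6089, 0.083, 0.1533]
tcp_rot: [1.0, -0.0, 0.002, 0.0]
contact_force: [-0.4, 0.1, 5.8]
opening: 0.245
finger_force: 30.0
```

```bash
python3 -m handwheel '[[[0.01,0,0,-0.012,0],[0.01,0,0,-0.012,0],[0.01,0,0,-0.012,0],[0.01,0,0,-0.012,0],[0.01,0,0,-0.02,0],[0.01,0,0,-0.03,0],[0.01,0,0,-0.03,0],[0.01,0,0,-0.03,0],[0.01,0,0,0,0],[0.01,0,0,0,0]]]' 40
python3 - <<'E'
from h import *
im=viewer.read_camera("scene");a=im[80:330,160:410]
cv2.imwrite("pics/f.png",cv2.resize(a,(600,600),interpolation=2))
E
```

```text
time: 6.37
eef_pos: [0.6085, 0.0833, 0.3132]
tcp_rot: [1.0, -0.0, 0.003, -0.0]
contact_force: [0.4, 0.9, -1.2]
opening: 0.246
finger_force: 39.3
```

View pics/f.png

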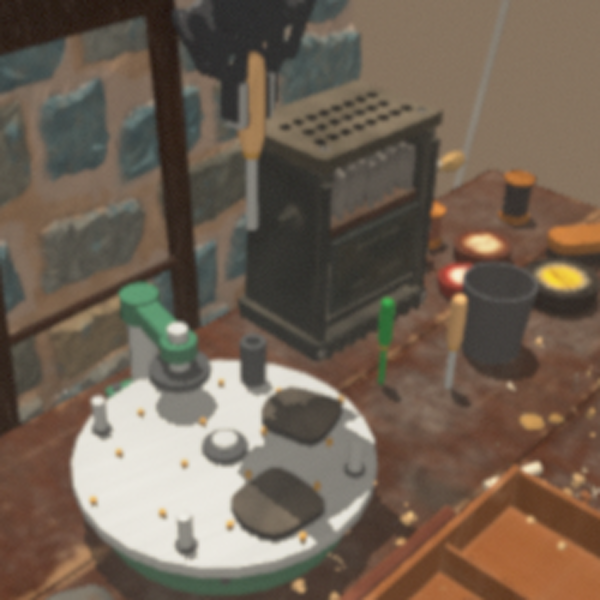

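Tool is out of the cup, upright in the gripper, foot at crop (252,230); the table has not turned. Carry it round the stove to the pot.

```bash
python3 -m handwheel '[[[0.01,-0.025,0,0,0],[0.01,-0.035,0,0,0],[0.01,-0.035,0,0,0],[0.01,0,0.034,0,0],[0.01,0,0.034,0,0],[0.01,0,0.034,0,0],[0.01,0,0.034,0,0],[0.01,0,0.034,0,0],[0.01,0,0.034,0,0],[0.01,0,0.034,0,0],[0.01,0,0.03,0,0],[0.01,0,0,0,0]]]'
python3 -m handwheel '[[[0.01,0,0,0,0],[0.01,0,0,0.03,0],[0.01,0,0,0.03,0],[0.01,0,0,0.03,0],[0.01,0,0,0,0],[0.01,0,0,0,0]]]'
python3 - <<'E'
from h import *
im=viewer.read_camera("scene");a=im[100:260,270:470]
cv2.imwrite("pics/g.png",cv2.resize(a,(750,600),interpolation=2))
s=get_state();print(s["eef_pos"],[proj("scene",s["eef_pos"]-[0,0,k]) for k in(0,.1)])
E
```

```text
time: 7.42
eef_pos: [0.5111, -0.1889, 0.3066]
tcp_rot: [1.0, -0.003, -0.002, -0.0]
contact_force: [0.4, -0.6, 0.0]
opening: 0.243
finger_force: 39.5
time: 7.92
eef_pos: [0.5111, -0.1827, 0.2168]
tcp_rot: [1.0, 0.0, -0.003, -0.002]
contact_force: [0.7, 0.1, -0.8]
opening: 0.244
finger_force: 39.5
[ 0.51254627 -0.18377273  0.21945679] [array([376.27717434, 147.58235259]), array([370.1512379 , 185.35151498])]
```

View pics/g.png

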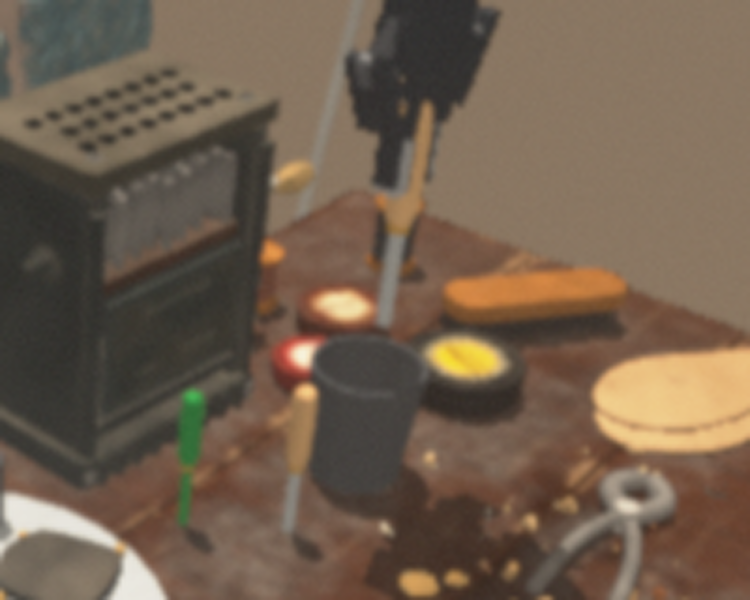

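Foot is at crop (385,325), right above the pot mouth (centre about (368,365)). Lower it.

```bash
python3 -m handwheel '[[[0.01,0.001,0,0.02,0],[0.01,0,0,0.02,0],[0.01,0,0,0.02,0],[0.01,0,0,0.02,0],[0.01,0,0,0.015,0],[0.01,0,0,0.006,0],[0.01,0,0,0,0],[0.01,0,0,0,0]]]'
```

```text
time: 8.63
eef_pos: [0.5148, -0.1852, 0.1203]
tcp_rot: [1.0, -0.0, 0.001, 0.001]
contact_force: [0.8, -0.3, -0.3]
opening: 0.245
finger_force: 39.5
```

```bash
python3 -m handwheel '[[[0.01,0,0,0.006,0],[0.03,0,0,0,0],[0.05,0,0,0,0],[0.065,0,0,0,0],[0.065,0,0,0,0],[0.065,0,0,0,0],[0.065,0,0,-0.03,0],[0.065,0,0,-0.035,0],[0.065,0,0,-0.035,0],[0.065,0,0,-0.035,0],[0.065,0,0,-0.035,0],[0.065,0,0,0,0]]]'
python3 - <<'E'
from h import *
im=viewer.read_camera("scene");a=im[100:260,270:470]
cv2.imwrite("pics/i.png",cv2.resize(a,(500,400),interpolation=2))
np.set_printoptions(precision=4,suppress=True)
for n in("scene","top"):
    if n=="top": viewer.read_camera(n)
    for t in("table_axis","peg_left","peg_right","press_point"):
        print(n,t,[(np.round(np.array(d["xy"])*[560,420],1).tolist(),round(d["confidence"],2)) for d in viewer.pinpoint(n,t)][:3])
C=np.array([.555,.171])
for th in(-12,-15,-18,-21):
    for nm,a in(("L",135),("R",225),("X",45)):
        t=np.radians(th+a);P=[*(C+.112*np.array([np.cos(t),np.sin(t)])),.072];print(th,nm,np.array(P),proj("scene",P),proj("top",P))
E
```

```text
time: 9.63
eef_pos: [0.5167, -0.1866, 0.2921]
tcp_rot: [1.0, -0.0, 0.007, 0.004]
contact_force: [0.4, -0.4, 1.6]
opening: 0.76
finger_force: 0.0
scene table_axis [([253.1, 267.8], 0.82)]
scene peg_left [([236.8, 302.4], 0.82)]
scene peg_right [([307.5, 265.4], 0.79)]
scene press_point [([236.0, 244.5], 0.91)]
top table_axis [([259.1, 224.4], 0.79)]
top peg_left [([228.6, 240.7], 0.57)]
top peg_right [([273.3, 254.1], 0.61), ([283.1, 232.0], 0.43)]
top press_point [([266.8, 193.0], 0.96), ([250.7, 249.1], 0.5)]
-12 L [0.494  0.2649 0.072 ] [237.4852 301.3438] [223.3181 241.5449]
-12 R [0.4611 0.11   0.072 ] [306.9653 268.541 ] [275.1797 253.6298]
-12 X [0.6489 0.232  0.072 ] [199.5623 253.9749] [235.8441 190.0694]
-15 L [0.499 0.268 0.072] [234.3721 300.8052] [222.3401 239.8407]
-15 R [0.458 0.115 0.072] [306.5121 270.4991] [273.4746 254.6375]
-15 X [0.652 0.227 0.072] [200.5936 252.1995] [237.5344 189.0893]
-18 L [0.5042 0.2708 0.072 ] [231.3234 300.1463] [221.4536 238.0876]
-18 R [0.4552 0.1202 0.072 ] [305.8996 272.4537] [271.7189 255.5546]
-18 X [0.6548 0.2218 0.072 ] [201.7503 250.4674] [239.2726 188.1983]
-21 L [0.5094 0.2733 0.072 ] [228.3499 299.3702] [220.661  236.2905]
-21 R [0.4527 0.1254 0.072 ] [305.1267 274.3988] [269.9175 256.3784]
-21 X [0.6573 0.2166 0.072 ] [203.0277 248.7822] [241.0539 187.3986]
```

View pics/i.png

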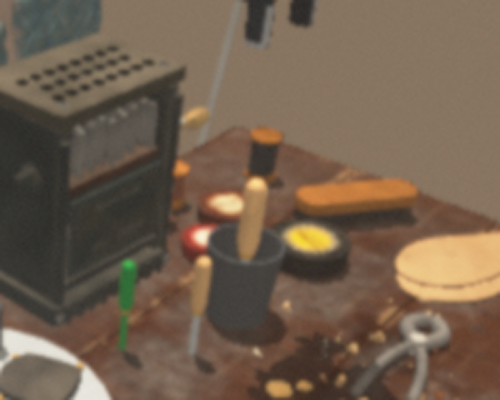

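Tool stands in the pot (handle at crop (250,215)), gripper clear. Fit table axis/angle for the peg push.

```bash
python3 - <<'E'
from h import *
from scipy.optimize import least_squares
np.set_printoptions(precision=4,suppress=True)
def pt(q,r,a,z): t=q[2]+np.radians(a); return [q[0]+r*np.cos(t),q[1]+r*np.sin(t),z]
D=[("scene",0,0,.055,253.1,267.8),("scene",.112,135,.072,235.9,302.8),("scene",.112,225,.072,307.5,267.5),("scene",.08,0,.064,236.2,243),("scene",.08,270,.0595,283.7,251.9),("scene",.08,180,.0595,274.3,287.9),
("top",0,0,.055,258,223),("top",.112,135,.072,227.5,238),("top",.112,225,.072,273.3,254.1),("top",.08,0,.064,265.8,194),("top",.08,270,.0595,281.5,231.8),("top",.08,180,.0595,254.3,248.8)]
f=lambda q:np.concatenate([proj(n,pt(q,r,a,z))-[u,v] for n,r,a,z,u,v in D])
s=least_squares(f,[.555,.171,-.3],loss="soft_l1");q=s.x;print(q[:2],np.degrees(q[2]));print(f(q).reshape(-1,2))
ph=q[2]+np.radians(135);er=np.array([np.cos(ph),np.sin(ph)]);et=np.array([-er[1],er[0]])
F=q[:2]+.112*er-.034*et;st=get_state();print("peg",q[:2]+.112*er,"F",F,"spin",90-np.degrees(ph),"move world",F-st["eef_pos"][:2],st["eef_pos"],st["qpos"])
E
```

```text
[0.5555 0.167 ] -14.492057894416192
[[ 0.4848 -1.4603]
 [ 0.4614 -3.2049]
 [ 0.2031  1.572 ]
 [-0.4762 -0.8508]
 [ 2.5663 -0.1029]
 [-0.4893  0.7496]
 [-0.9598 -1.1969]
 [-3.6585  1.9857]
 [ 1.811   0.2252]
 [-1.708   2.17  ]
 [ 0.9993 -2.9723]
 [-4.6201 -1.4198]]
peg [0.4987 0.2635] F [0.5279 0.2808] spin -30.507942105583822 move world [0.0148 0.4654] [ 0.5132 -0.1846  0.281 ] [-0.5314 -0.0353  1.8399  0.      1.3392  1.0403]
```

```bash
python3 -m handwheel '[[[0,0,-0.033,0,0],[0,0,-0.033,0,0],[0,0,-0.033,0,0],[0,0,-0.033,0,0],[0,0,-0.033,0,0],[0,0,-0.033,0,0],[0,0,-0.033,0,0],[0,0,-0.033,0,0],[0,0,-0.033,0,0],[0,0.003,-0.033,0,0],[0,0.006,-0.033,0,0],[0,0.006,-0.033,0,0]]]' 30
python3 -m handwheel '[[[0,0,-0.033,0,0],[0,0,-0.033,0,0],[0,0,-0.003,0,0],[0,0,0,0.03,-6],[0,0,0,0.03,-6],[0,0,0,0.03,-6],[0,0,0,0.03,-6],[0,0,0,0.03,-6],[0,0,0,0,0],[0,0,0,0,0]]]'
python3 - <<'E'
from h import *
im=viewer.read_camera("scene");a=im[180:340,160:360]
cv2.imwrite("pics/j.png",cv2.resize(a,(600,480),interpolation=2))
s=get_state();print(s["eef_pos"],proj("scene",s["eef_pos"]),R.from_quat(s["tcp_rot"]).as_matrix()[:,0],s["qpos"])
E
```

```text
time: 11.13
eef_pos: [0.5286, 0.2129, 0.282]
tcp_rot: [1.0, -0.0, -0.0, 0.0]
contact_force: [1.3, 0.4, 0.6]
opening: 0.004
finger_force: 0.0
time: 11.97
eef_pos: [0.5277, 0.2792, 0.1303]
tcp_rot: [0.966, 0.257, -0.003, 0.0]
contact_force: [0.7, -0.2, 0.7]
opening: -0.002
finger_force: 0.0
[0.52935522 0.27985197 0.13288081] [216.06331636 270.89776182] [ 8.67934360e-01  4.96678901e-01 -1.26265984e-04] [ 3.17045431e-01  2.19559378e-01  1.84704958e+00 -1.26626571e-04
  1.07508971e+00  1.36813386e+00]
```

View pics/j.png

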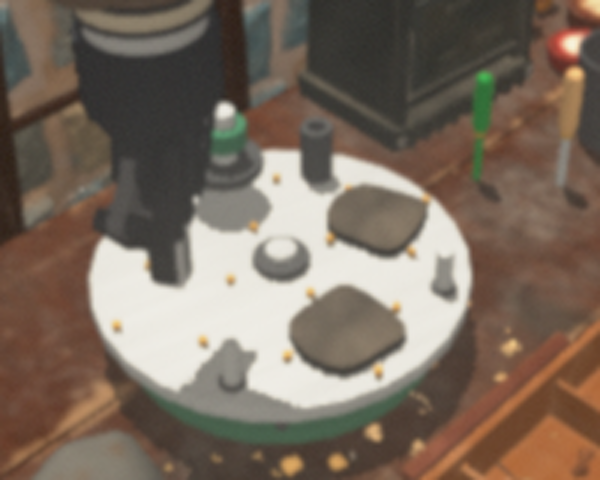

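Fingertip at crop (170,283), peg_left at (232,370): behind the peg as planned. Lower and start pushing.

```bash
python3 -m handwheel '[[[0,0,0,0.02,0],[0,0,0,0.02,0],[0,0,0,0.017,0],[0,0,0,0,0],[0,-0.004,0,0,0],[0,-0.004,0,0,0],[0,-0.004,0,0,0],[0,0,0,0,0]]]'
python3 -m handwheel '[[[0,-0.004,-0.0006,0,-2],[0,-0.004,-0.0006,0,-2],[0,-0.004,-0.0006,0,-2],[0,-0.004,-0.0006,0,-2],[0,-0.004,-0.0006,0,-2],[0,-0.004,-0.0006,0,-2]]]'
python3 -m handwheel '[[[0,-0.004,-0.0006,0,-2],[0,-0.004,-0.0006,0,-2],[0,-0.004,-0.0006,0,-2],[0,-0.004,-0.0006,0,-2],[0,-0.004,-0.0006,0,-2],[0,-0.004,-0.0006,0,-2]]]'
python3 - <<'E'
from h import *
im=viewer.read_camera("scene");a=im[180:340,160:360]
cv2.imwrite("pics/k.png",cv2.resize(a,(600,480),interpolation=2))
E
```

```text
time: 12.68
eef_pos: [0.5189, 0.2742, 0.0772]
tcp_rot: [0.966, 0.258, 0.001, -0.0]
contact_force: [0.3, -1.0, 0.4]
opening: 0.002
finger_force: 0.0
time: 13.18
eef_pos: [0.4995, 0.2653, 0.0771]
tcp_rot: [0.934, 0.358, 0.005, -0.001]
contact_force: [4.6, 5.4, -3.5]
opening: -0.001
finger_force: 3.5
time: 13.68
eef_pos: [0.4795, 0.2504, 0.077]
tcp_rot: [0.891, 0.454, 0.004, -0.001]
contact_force: [1.3, 5.8, -1.5]
opening: -0.001
finger_force: 3.2
```

View pics/k.png

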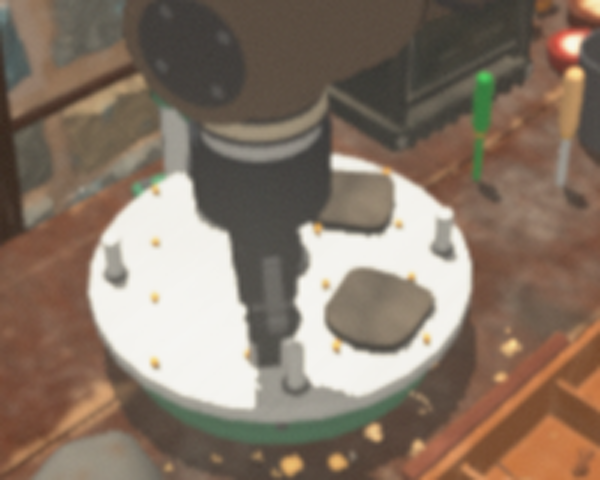

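Finger is behind peg_left at crop (293,365), the table has turned about 20 degrees and both heels are in their nests. Continue the arc.

```bash
python3 -m handwheel '[[[0,-0.004,-0.0006,0,-2],[0,-0.004,-0.0006,0,-2],[0,-0.004,-0.0006,0,-2],[0,-0.004,-0.0006,0,-2],[0,-0.004,-0.0006,0,-2],[0,-0.004,-0.0006,0,-2],[0,-0.004,-0.0006,0,-2],[0,-0.004,-0.0006,0,-2],[0,-0.004,-0.0006,0,-2],[0,-0.004,-0.0006,0,-2]]]'
python3 -m handwheel '[[[0,-0.004,-0.0006,0,-2],[0,-0.004,-0.0006,0,-2],[0,-0.004,-0.0006,0,-2],[0,-0.004,-0.0006,0,-2],[0,-0.004,-0.0006,0,-2],[0,-0.004,-0.0006,0,-2],[0,0,0,0,0],[0,0,0,0,0]]]'
python3 - <<'E'
from h import *
viewer.read_camera("scene")
for t in("peg_left","peg_right","heel_waiting_mid","heel_front_mid","press_point"):
    print(t,[(np.round(np.array(d["xy"])*[560,420],1).tolist(),round(d["confidence"],2)) for d in viewer.pinpoint("scene",t)][:4])
E
```

```text
time: 14.57
eef_pos: [0.4549, 0.2168, 0.0768]
tcp_rot: [0.799, 0.601, 0.002, -0.001]
contact_force: [-1.3, 4.4, 1.4]
opening: 0.0
finger_force: 1.9
time: 15.23
eef_pos: [0.4467, 0.1927, 0.076]
tcp_rot: [0.732, 0.681, 0.0, 0.0]
contact_force: [0.1, -0.4, -1.0]
opening: -0.001
finger_force: 0.0
peg_left [([291.6, 291.0], 0.64)]
peg_right []
heel_waiting_mid []
heel_front_mid [([291.0, 267.8], 0.61)]
press_point [([235.9, 244.0], 0.77)]
```

```bash
python3 -m handwheel '[[[0,0.006,0,0,0],[0,0,0,-0.02,0],[0,0,0,-0.035,0],[0,0,0,-0.035,0],[0,0,0,-0.035,0],[0,0.03,0,-0.035,0],[0,0.035,0,0,0],[0,0.035,0,0,0],[0,0.035,0,0,0],[0,0.035,0,0,0],[0,0,0,0,0],[0,0,0,0,0]]]'
cat > chk.py <<'E'
from h import *
from scipy.optimize import least_squares
np.set_printoptions(precision=4,suppress=True)
G={"peg_left":(.112,135,.072),"peg_right":(.112,225,.072),"heel_waiting_mid":(.08,270,.0595),"heel_front_mid":(.08,180,.0595)}
for n in("scene","top"):
    viewer.read_camera(n)
    for t,(r,a,z) in G.items():
        for d in viewer.pinpoint(n,t)[:3]:
            u=np.array(d["xy"])*[560,420];P=onz(n,u,z)[:2]-[.5555,.167]
            print(n,t,u.round(1),round(d["confidence"],2),"r",round(np.hypot(*P),3),"turn",round((np.degrees(np.arctan2(P[1],P[0]))+14.5-a+180)%360-180,1))
    for t in("liner_foot","liner_grip","tool_pot"): print(n,t,[(np.round(np.array(d["xy"])*[560,420],1).tolist(),round(d["confidence"],2)) for d in viewer.pinpoint(n,t)][:4])
print(proj("scene",[.5141,-.1845,.115]),proj("top",[.5141,-.1845,.115]))
E
python3 chk.py
```

```text
time: 16.53
eef_pos: [0.4581, 0.3672, 0.2314]
tcp_rot: [0.731, 0.683, -0.001, -0.0]
contact_force: [-0.7, -0.2, 0.6]
opening: -0.001
finger_force: 0.0
scene peg_left [290.9 288.5] 0.8 r 0.109 turn 56.2
scene peg_left [290.9 268.5] 0.35 r 0.08 turn 85.4
scene peg_right [290.4 238.8] 0.72 r 0.105 turn 55.9
scene peg_right [363.2 225.5] 0.54 r 0.274 turn 39.9
scene heel_waiting_mid [253.8 240.2] 0.71 r 0.081 turn 60.6
scene heel_front_mid [362.  225.9] 0.63 r 0.283 turn 87.6
scene heel_front_mid [293.4 265.5] 0.6 r 0.082 turn 57.3
scene liner_foot [([320.3, 238.0], 0.58), ([341.8, 239.9], 0.5)]
scene liner_grip [([349.9, 212.0], 0.72), ([370.1, 187.0], 0.67), ([105.2, 263.3], 0.64), ([317.5, 212.3], 0.62)]
scene tool_pot [([363.8, 225.0], 0.67)]
top peg_left [254.7 257. ] 0.95 r 0.106 turn 57.6
top peg_right [297.4 225.8] 0.89 r 0.122 turn 54.5
top peg_right [279.4 243.2] 0.4 r 0.094 turn 16.9
top heel_waiting_mid [277.6 206.8] 0.62 r 0.077 turn 51.5
top heel_front_mid [277.5 241. ] 0.88 r 0.085 turn 62.5
top heel_front_mid [293.2 225.4] 0.48 r 0.11 turn 99.7
top liner_foot [([369.4, 237.8], 0.64), ([327.5, 222.5], 0.53), ([341.9, 239.2], 0.47), ([193.2, 169.9], 0.47)]
top liner_grip [([381.1, 238.8], 0.54), ([178.9, 167.4], 0.53), ([348.1, 238.5], 0.44), ([331.6, 221.8], 0.41)]
top tool_pot [([367.2, 242.4], 0.8), ([278.6, 207.5], 0.7)]
[369.5164 186.5964] [377.7052 237.2767]
```

```bash
python3 -m handwheel '[[[0,0,0,0,0],[0,0,0,0,0],[0,0,0,0,0],[0,0,0,0,0],[0,0,0,0,0],[0,0,0,0,0],[0,0,0,0,0],[0,0,0,0,0]]]'; python3 chk.py | grep turn; python3 -c "
from h import *
s=get_state();print(s['eef_pos'],R.from_quat(s['tcp_rot']).as_matrix()[:,0],s['qpos'])"
```

```text
time: 18.0
eef_pos: [0.4586, 0.3655, 0.232]
tcp_rot: [0.732, 0.682, -0.0, 0.0]
contact_force: [-0.2, -1.3, 0.1]
opening: 0.0
finger_force: 0.0
scene peg_left [292.9 290.8] 0.77 r 0.116 turn 55.4
scene peg_right [292.2 237.6] 0.76 r 0.111 turn 56.2
scene heel_waiting_mid [253.2 243.1] 0.79 r 0.071 turn 61.7
scene heel_front_mid [293. 267.] 0.96 r 0.081 turn 54.0
top peg_left [255.3 259.6] 0.79 r 0.113 turn 58.7
top peg_right [293.3 225.9] 0.93 r 0.11 turn 53.7
top heel_waiting_mid [278.5 204.7] 0.68 r 0.083 turn 54.0
top heel_front_mid [276.2 241.2] 0.55 r 0.083 turn 60.3
[0.45861888 0.36546449 0.23195775] [ 7.07652344e-02  9.97492998e-01 -9.88192118e-06] [4.99915560e-01 9.24941335e-02 1.79924289e+00 1.85863509e-06
 1.24987667e+00 5.70739404e-01]
```

```bash
python3 -m handwheel '[[[0,-0.041,0,0,0],[0,-0.041,0,0,0],[0,-0.041,0,0,0],[0,-0.041,0,0,0],[0,0,0,0.04,0],[0,0,0,0.04,0],[0,0,0,0.04,0],[0,0,0,0.036,0],[0,0,0,0,0],[0,-0.004,0,0,0],[0,-0.004,0,0,0],[0,0,0,0,0]]]'
python3 -m handwheel '[[[0,-0.004,-0.0006,0,-2],[0,-0.004,-0.0006,0,-2],[0,-0.004,-0.0006,0,-2],[0,-0.004,-0.0006,0,-2],[0,-0.004,-0.0006,0,-2],[0,-0.004,-0.0006,0,-2],[0,-0.004,-0.0006,0,-2],[0,-0.004,-0.0006,0,-2]]]'
python3 chk.py | grep turn
```

```text
time: 19.8
eef_pos: [0.4488, 0.1939, 0.0791]
tcp_rot: [0.732, 0.682, 0.002, 0.002]
contact_force: [-0.2, -0.5, 0.6]
opening: -0.003
finger_force: 0.0
time: 20.47
eef_pos: [0.4456, 0.1621, 0.0792]
tcp_rot: [0.629, 0.777, 0.002, 0.002]
contact_force: [-0.3, 0.6, -0.2]
opening: -0.007
finger_force: 0.2
scene peg_left [301.4 285.6] 0.74 r 0.119 turn 65.9
scene peg_left [252.2 267.5] 0.61 r 0.022 turn 10.0
scene heel_waiting_mid [246.7 241.3] 0.66 r 0.079 turn 72.0
scene heel_front_mid [291.9 260.2] 0.43 r 0.081 turn 69.0
top peg_left [271.5 256.4] 0.84 r 0.113 turn 83.7
top heel_waiting_mid [268.4 198. ] 0.57 r 0.08 turn 80.1
top heel_front_mid [284.2 233.9] 0.83 r 0.09 turn 81.5
top heel_front_mid [257.2 223.7] 0.72 r 0.006 turn 22.9
```

```bash
python3 -m handwheel '[[[0,0,0,0,0],[0,0,0,0,0],[0,0,0,0,0]]]'; python3 chk.py | grep turn
```

```text
time: 21.52
eef_pos: [0.4433, 0.1618, 0.0759]
tcp_rot: [0.63, 0.777, -0.0, -0.0]
contact_force: [-0.3, -0.7, -0.1]
opening: 0.001
finger_force: 0.0
scene peg_left [308.6 267.7] 0.58 r 0.113 turn 92.2
scene peg_right [265.7 230.1] 0.91 r 0.105 turn 90.7
scene heel_waiting_mid [230.8 244. ] 0.82 r 0.085 turn 96.7
scene heel_front_mid [288.1 253. ] 0.4 r 0.081 turn 86.2
top peg_left [277.6 252.9] 0.91 r 0.112 turn 94.3
top peg_left [284.2 230.6] 0.74 r 0.086 turn 132.3
top peg_right [287.9 201.1] 0.91 r 0.112 turn 93.9
top heel_waiting_mid [265.5 196.9] 0.59 r 0.08 turn 86.9
top heel_front_mid [284.4 227.9] 0.79 r 0.085 turn 92.9
```

It snapped into the detent (turn about 90°; heels at r 0.08). Retreat and recheck.

```bash
python3 -m handwheel '[[[0,0.006,0,0,0],[0,0,0,-0.02,0],[0,0,0,-0.035,0],[0,0,0,-0.035,0],[0,0,0,-0.035,0],[0,0.03,0,-0.035,0],[0,0.035,0,0,0],[0,0.035,0,0,0],[0,0.035,0,0,0],[0,0,0,0,0],[0,0,0,0,0],[0,0,0,0,0]]]'; python3 chk.py
```

```text
time: 23.32
eef_pos: [0.4144, 0.297, 0.2323]
tcp_rot: [0.629, 0.777, -0.0, 0.0]
contact_force: [-0.1, -0.8, -0.6]
opening: -0.003
finger_force: 0.0
scene peg_left [307.3 271.1] 0.91 r 0.112 turn 86.9
scene peg_right [266.7 226.1] 0.72 r 0.12 turn 91.4
scene heel_waiting_mid [234.2 243.6] 0.72 r 0.082 turn 92.0
scene heel_front_mid [288.4 253. ] 0.69 r 0.082 turn 86.0
scene liner_foot [([343.2, 241.9], 0.74), ([318.6, 239.9], 0.53)]
scene liner_grip [([368.8, 187.5], 0.76), ([102.3, 262.9], 0.67), ([348.3, 213.0], 0.53), ([315.0, 212.0], 0.53)]
scene tool_pot [([362.3, 226.2], 0.78)]
top peg_left [277.6 253.6] 0.79 r 0.114 turn 93.8
top peg_right [289.4 203.3] 0.92 r 0.112 turn 89.8
top heel_waiting_mid [262.3 195.6] 0.66 r 0.081 turn 94.3
top heel_waiting_mid [285.6 227.7] 0.18 r 0.088 turn 3.8
top heel_front_mid [284.5 229.8] 0.77 r 0.087 turn 89.2
top liner_foot [([343.2, 242.5], 0.51), ([190.6, 172.4], 0.47), ([328.5, 221.8], 0.45), ([371.4, 239.6], 0.4)]
top liner_grip [([378.5, 238.9], 0.6), ([349.6, 238.3], 0.5), ([178.1, 167.0], 0.47), ([331.3, 219.8], 0.46)]
top tool_pot [([370.0, 241.1], 0.75)]
[369.5164 186.5964] [377.7052 237.2767]
```

```bash
python3 -c "
from h import *
print(sign_off())"
```

```text
the job is handed in; nothing more can be done
None
```

I handed the job in at about 23 s: the tool stands steel end down in the pot, the index table is one step anticlockwise in its next detent, the waiting heel is under the press head and both heels are still in their nests, going by the last camera estimates; `sign_off()` gave no verdict.

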